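# Pack a mirror glass and a brake lever in their compartments

## Task

Pack this motorcycle repair order: slide the mirror glass flat along the counter, without lifting it and gently (never more than 20 N on it), squarely into its open-fronted bay until it is fully home. Also lay the brake lever flat in its cradle, round pivot end in the wide pocket. Leave the carton and the tape roll where they are.

Things in the scene. Friction and masses are not known exactly. Their poses are not given: they have to be found in the camera images.
- glass: loose flat mirror glass on a black backing plate, 94 (its x) by 124 (its y) by 10 mm thick, about 0.25 kg, bright side up; too wide to grip; smooth, a push of about 1 N slides it. Origin: centre of its underside; z up. It starts on the counter in front of the bay (on its -x side), at most 20 degrees askew to it
- bay: fixed plywood bay for the glass, open on its -x side (to the robot); other three sides have walls 14 mm high, 8 mm thick. Inside 100 mm deep (x -50 to +50), 133 wide (y -66.5 to +66.5): 3 to 4.5 mm to spare round a glass centred on the origin. Side walls flare out at the mouth (to x = -75, about 149 wide). Grey floor level with the counter. Origin: centre of the inside, counter height; z up
- cradle: fixed plywood cradle, 62 (x) by 166 mm (y); plate 3 mm thick, wall tops 12 mm above the counter. The lever lies along y with the cradle's yaw, centred on the origin. Inside y -75 to +75: wide pocket (40 mm) at y -75 to -40, narrow pocket (24 mm) at +40 to +75; no side walls between y -40 and +40, room for fingers. Origin: centre of the underside; z up
- lever_center (a point): loose black-coated brake lever lying flat, 144 mm long (its y), 12 thick, 0.11 kg: round pivot end, 34 mm across, at -y; straight blade 16 mm wide; rounded 18 mm tip at +y. This point: mid length and width, half-way up; centre of mass 8 mm from it towards the pivot; z up. Starts on the counter on the cradle's -x side, within 46 degrees of the cradle's yaw
- lever_pivot (a point): centre of the lever's round pivot end, half-way up, 55 mm from lever_center along the lever's -y
- carton: bystander: closed cardboard carton 100 by 70 by 50 mm high; origin at the centre of its underside
- tape: bystander: roll of tape 90 mm across, 45 mm high, lying flat; origin at the centre of its underside
There are look-alikes about, which are no part of the job. What is shaped like the glass but purple or turquoise is not meant.

How it is judged:
By the outcome, as a careful person would: the job done as asked, in the order asked, and still so for the second after the job is handed in, with the robot touching nothing.
It also fails if it takes over 67 s, if anything falls off the work surface, if the arm or the gripper's body presses on something with over 40 N, if the wrist force passes 120 N, or if a joint passes its speed limit or range.

## Robot

A 6-joint arm with a two-finger parallel gripper is mounted at the origin on the work surface. World frame = base frame: x ahead of the robot, y to its left, z up, the work surface at z = 0. Lengths are in mm, angles in rad, forces in N, time in s.
With the tool pointing down it reaches from about 300 to 775 mm from the base axis. Payload 14.6 kg.
Tool frame: the origin (TCP) lies at the very end of the fingers, on their centre line; the grasp point (between the pads) lies 19 mm behind it; z points along the fingers, y is the line along which they close (so a half turn about z gives the same grasp; the last joint's range is limited). The gripper opens to 94 mm and grips with 3 to 60 N. Pads are 16 mm wide; open, the fingers measure 119 mm over their backs; the gripper's body (75 mm by 177 mm) begins 78 mm behind the grasp point.
Start: joints at [1.085, 0.3, 1.521, -0, 1.321, -0.067], TCP at [223.662, 502.458, 172.446] pointing down, gripper open.
Joint ranges: [-3.03, 3.03], [-0.79, 2.21], [0.23, 2.52], [-1.04, 4.18], [0, 3.07], [-2.55, 2.55]. Speed limits (rad/s): [2.22, 2.22, 2.57, 3.14, 3.14, 3.14].

## Interface

Orientations are given as [roll, pitch, yaw] about the fixed x, y, z axes, in that order (R = Rz(yaw) Ry(pitch) Rx(roll)).
In Python, from cell import manip, eyes, ticket gives the robot as it stands. The module is installed in compiled form; this text tells all that it offers.
- The arm moves only by the tool arm_command, never from a script. Its argument "plan" is a list of rows, each a list of 5 numbers: the opening, from -1 (shut) to 1 (fully open), then the shift along the tool's x, y, z in m, then the turn about the tool's z in rad. In form: [[jaw, dx, dy, dz, roll], ...]. A call has 1 to 20 rows; each row shifts and turns the commanded pose from where the row before left it, along the tool's axes as they then stand; what a row does not reach is not made up. A row lasts 1/8 s, in which the tool goes at most 62.5 mm and 10.7 degrees, less where a joint would pass 70% of its speed; a pose out of reach is approached as far as the arm can. A call is refused whole if a number of a shift passes 0.0625 or a number of a turn 0.188, either way. A call with a gripper value outside its range is refused whole. The fingers move at their own pace and stop on an object; "newtons" is the grip in N (left out, the last holds). Time passes only in rows, so rows that do not move let the fingers close. It gives the time, the measured TCP pose, the force, the opening and the grip force at its end, in the units of the state.
- manip.read_state(): the state, without advancing time (a new reading comes with each control period).
- eyes.camera(name): name is "scene" or "top"; returns a dict with "img" (480x640x3 uint8, blue, green, red), "z_map" (480x640 float32, mm along the optical axis (not along the pixel's ray), 0 where there is no reading), "fx", "fy", "cx", "cy" (pixels), "dist" ([k1, k2, p1, p2, k3] as OpenCV has them; the pictures are not rectified), "eye" and "orientation" of the camera in the world. Camera axes: x right, y down, z forward; pixel columns grow to the right and rows downward; lengths in mm; the calibration is good to about 2 mm. A picture is of the moment at which its call begins.
- ticket.sign_off(): hands the job in; it is judged then, once.
The state is a dict: "clock": time; "joints": joint angles; "qd": joint speeds; "effort": joint torques, N m; "eef_pos": TCP position; "eef_rot": TCP orientation; "wrist_force": force on the tool from outside, world axes, zero at the start; "moment": the same for the moment, N m; "finger_gap": finger opening in mm; "finger_force": force on a finger pad.
Only numpy, scipy, OpenCV 4.12 (cv2) and the standard library are available. Lean on these libraries where they do the work, as an engineer would, in place of code of your own. Each camera call takes 0.05 s, during which the arm holds its last target. There are 200 camera calls.

## Working session

There is one attempt and no reset: what is moved stays moved. The work goes in short steps, Python scripts to look and compute and a tool call to move; the robot and the scene stay as the last step left them, time stands still between calls to the robot, and variables do not carry over. Pictures are saved under pics/ and viewed, at most 11 in all, crops included, and the job is handed in when it is done.

Besides the shell and the picture viewer there is one more tool, called after "Request:" as a command line: name --pt "numbers of a row" for each row, then --argument value for the rest. arm_command: Moves the arm, as the interface text tells. Its arguments: {"type":"object","properties":{"plan":{"type":"array"},"newtons":{"type":"number"}},"required":["plan"]}

```bash
mkdir -p pics
cat > h.py <<'E'
import numpy as np, cv2
from scipy.spatial.transform import Rotation as R
from cell import manip, eyes, ticket
def K(c): return np.array([[c["fx"],0,c["cx"]],[0,c["fy"],c["cy"]],[0,0,1.]])
def rot(c):
    o=np.array(c["orientation"],float)
    return o if o.shape==(3,3) else R.from_euler('xyz',o).as_matrix()
def onplane(c,px,z):
    p=cv2.undistortPoints(np.array(px,float).reshape(-1,1,2),K(c),np.array(c["dist"],float)).reshape(-1,2)
    d=np.c_[p,np.ones(len(p))]@rot(c).T; e=np.array(c["eye"],float)
    return e+d*((z-e[2])/d[:,2])[:,None]
def proj(c,P):
    M=rot(c).T; rv=cv2.Rodrigues(M)[0]
    return cv2.projectPoints(np.array(P,float).reshape(-1,1,3),rv,-M@np.array(c["eye"],float),K(c),np.array(c["dist"],float))[0].reshape(-1,2)
E
python3 - <<'E'
from h import *
for n in("top","scene"):
    c=eyes.camera(n); cv2.imwrite(f"pics/{n}0.png",c["img"]); np.savez(n,**c)
    print(n,{k:c[k] for k in c if k not in("img","z_map")}, [onplane(c,[p],0)[0].round() for p in((0,0),(320,240),(639,479))])
print(manip.read_state())
E
```

```text
top {'fx': 580.7865877450904, 'fy': 580.7865877450904, 'cx': 311.6288652695265, 'cy': 244.57850579380286, 'dist': array([-0.12491831,  0.        ,  0.        ,  0.        ,  0.        ]), 'eye': array([ 281.31104424,  -12.72647405, 1455.09639713]), 'orientation': array([-2.97775683, -0.00968032, -1.59616579])} [array([1267.,  859.,    0.]), array([533., -54.,   0.]), array([-107., -855.,    0.])]
scene {'fx': 490.0438062603144, 'fy': 490.0438062603144, 'cx': 318.17416362286, 'cy': 241.45005975110882, 'dist': array([-0.12753969,  0.        ,  0.        ,  0.        ,  0.        ]), 'eye': array([988.91937578, 622.2780617 , 801.54007939]), 'orientation': array([-2.32229794, -0.0028896 ,  2.47958737])} [array([  681., -3125.,    -0.]), array([453., -54.,   0.]), array([392., 747.,   0.])]
{'clock': 0.1, 'joints': array([ 1.08540889e+00,  3.00403103e-01,  1.52149445e+00, -4.31248014e-05,
        1.32069903e+00, -6.66032576e-02]), 'qd': array([ 0.00093928, -0.0007096 , -0.00098334, -0.00024819, -0.00022466,
       -0.00043676]), 'effort': array([-5.46117519e-05, -5.32640147e+01, -3.53289878e+01,  7.09247170e-02,
        2.33915064e-02, -1.35297710e-04]), 'eef_pos': array([223.55219715, 502.23428923, 171.96029407]), 'eef_rot': array([-3.14058817e+00, -2.51356673e-05,  2.72281916e+00]), 'wrist_force': array([-0.50164132, -0.24877232,  0.22383239]), 'moment': array([-0.02230698, -0.0202979 , -0.00864701]), 'finger_force': 0.0, 'finger_gap': 94.15124681492799}
```

View pics/top0.png

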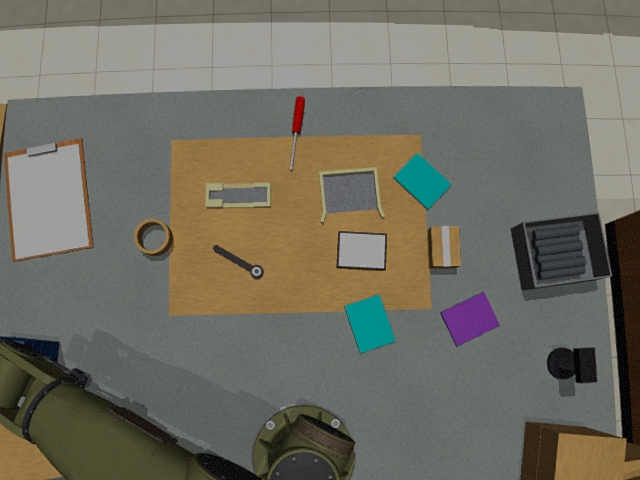

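View pics/scene0.png

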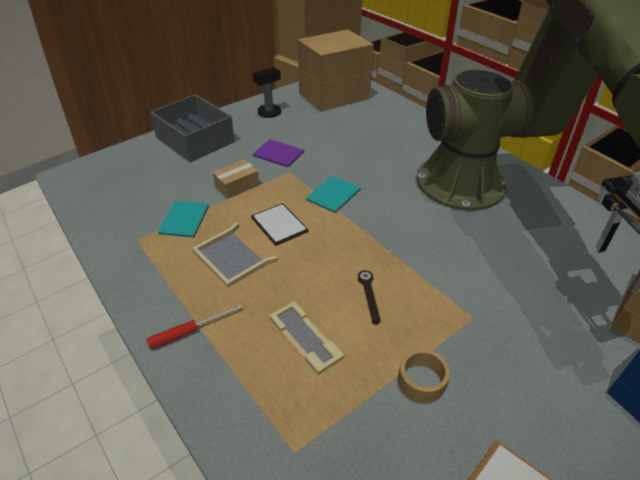

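The top view shows the white glass with a black border at (362,251) and the bay with its mouth facing down at (352,195). The cradle is at (238,195) and the lever at (238,262), pivot at (257,271). 
Look-alikes are turquoise (422,181), turquoise (370,323) and purple (470,319); the clipboard (48,200) is also white. I choose (362,251) because it is bright and black-bordered, and will check it in a crop while measuring.

```bash
cat > m.py <<'E'
from h import *
c=dict(np.load("top.npz")); im=c["img"]
hsv=cv2.cvtColor(im,cv2.COLOR_BGR2HSV)
def comps(mask,box,z,name):
    x0,y0,x1,y1=box; m=np.zeros_like(mask); m[y0:y1,x0:x1]=mask[y0:y1,x0:x1]
    cs=sorted(cv2.findContours(m,0,2)[0],key=cv2.contourArea)[-1]
    P=onplane(c,cs.reshape(-1,2),z)[:,:2].astype(np.float32)
    r=cv2.minAreaRect(P); print(name,np.round(r[0],1),np.round(r[1],1),round(r[2],1),"area",cv2.contourArea(P)); return P,r
V=hsv[...,2];S=hsv[...,1]
wood=((S>60)).astype(np.uint8)*255
comps(((V>150)&(S<40)).astype(np.uint8)*255,(325,222,400,280),10,"glass white")
comps(((V<60)).astype(np.uint8)*255,(325,222,400,280),10,"glass all")
P,r=comps(((V<85)).astype(np.uint8)*255,(200,235,275,285),10,"lever")
comps((S<60).astype(np.uint8)*255,(318,165,386,214),0,"bay floor")
comps((S<60).astype(np.uint8)*255,(200,180,275,212),3,"cradle floor")
comps(((V>150)&(S<100)).astype(np.uint8)*255,(195,175,280,215),12,"cradle top")
print([ (p,hsv[p[1],p[0]]) for p in((352,195),(238,195),(212,188),(323,190),(300,220),(362,251),(340,251),(230,256))])
cv2.imwrite("pics/crop1.png",cv2.resize(im[160:290,190:410],None,fx=3.6,fy=3.6,interpolation=cv2.INTER_CUBIC))
E
python3 m.py
```

```text
glass white [ 503.1 -158.4] [112.3  82.1] 85.5 area 8770.449575201026
glass all [ 460.  -154.2] [123.2  20. ] 79.0 area 133.73567745636683
lever [480.7 155.8] [143.4  32.5] 62.1 area 2338.6215056116926
bay floor [ 657.2 -133.7] [ 99.8 133.7] 3.7 area 12692.515226629563
cradle floor [651.  153.5] [ 47.  150.1] 0.0 area 4861.012684675399
cradle top [652.9 130.4] [ 60.6 115.8] 0.1 area 1826.9002213552594
[((352, 195), array([102,  12, 108], dtype=uint8)), ((238, 195), array([115,  15, 102], dtype=uint8)), ((212, 188), array([ 30,  67, 160], dtype=uint8)), ((323, 190), array([ 31,  69, 159], dtype=uint8)), ((300, 220), array([ 18, 141, 150], dtype=uint8)), ((362, 251), array([ 30,   2, 159], dtype=uint8)), ((340, 251), array([ 75,   3, 162], dtype=uint8)), ((230, 256), array([18, 26, 50], dtype=uint8))]
```

View pics/crop1.png

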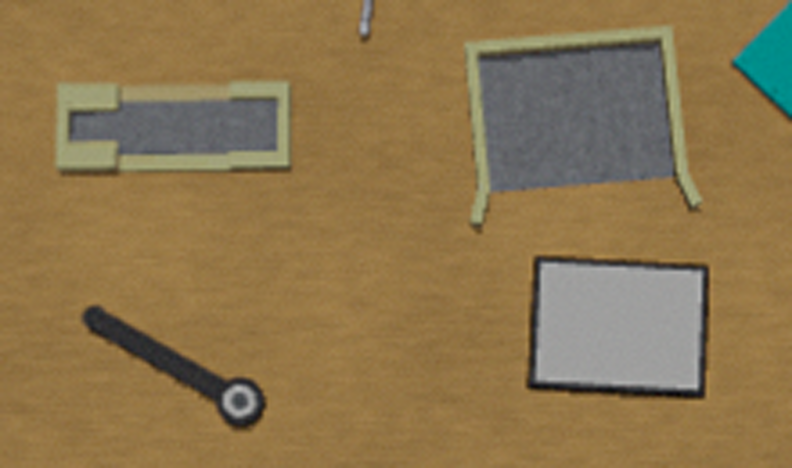

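The crop confirms the glass: bright with a black rim, centre (362,251) in the full image. The cradle's wide pocket is at the right (-y) end. The measured sizes fit: bay floor 99.8x133.7 mm, lever 143x32.5 mm. 

Plan: push the glass from its -y side to set yaw and lateral position, then push it home from the rear with two fingers.

Request:
arm_command --pt "0 0 0 0 0.181" --pt "0 0 0 0 0.181" --pt "0 0 0 0 0.181" --pt "0 0 0 0 0.181" --pt "0 0 0 0 0.181" --pt "0 0 0 0 0.181"

```text
clock: 0.85
eef_pos: [223.6, 502.3, 172.1]
eef_rot: [-3.141, 0.001, 1.631]
wrist_force: [-0.5, 0.3, -0.1]
finger_gap: 47.0
finger_force: 0.0
```

Request:
arm_command --pt "0 -0.048 0.0148 0.0055 0" --pt "0 -0.048 0.0148 0.0055 0" --pt "0 -0.048 0.0148 0.0055 0" --pt "0 -0.048 0.0148 0.0055 0" --pt "0 -0.048 0.0148 0.0055 0" --pt "0 -0.048 0.0148 0.0055 0" --pt "0 -0.048 0.0148 0.0055 0" --pt "0 -0.048 0.0148 0.0055 0" --pt "0 -0.048 0.0148 0.0055 0" --pt "0 -0.048 0.0148 0.0055 0" --pt "0 -0.048 0.0148 0.0055 0" --pt "0 -0.048 0.0148 0.0055 0" --pt "0 -0.048 0.0148 0.0055 0" --pt "0 -0.048 0.0148 0.0055 0" --pt "0 -0.048 0.0148 0.0055 0" --pt "0 -0.048 0.0148 0.0055 0" --pt "0 0 0 0 0" --pt "0 0 0 0 0"

```text
clock: 3.1
eef_pos: [510.2, -247.7, 84.1]
eef_rot: [-3.141, -0.001, 1.637]
wrist_force: [0.6, -0.0, -0.0]
finger_gap: 47.5
finger_force: 0.0
```

Request:
arm_command --pt "0 0 0 0.02 0" --pt "0 0 0 0.02 0" --pt "0 0 0 0.02 0" --pt "0 0 0 0.013 0" --pt "0 0 0 0.006 0" --pt "0 0 0 0 0"

```text
clock: 3.85
eef_pos: [510.7, -248.0, 5.6]
eef_rot: [3.142, 0.0, 1.637]
wrist_force: [0.5, 0.0, 0.3]
finger_gap: 47.4
finger_force: 0.0
```

Request:
arm_command --pt "0 0.004 0 0 0" --pt "0 0.004 0 0 0" --pt "0 0.003 0 0 0" --pt "0 0.003 0 0 0" --pt "0 0.003 0 0 0" --pt "0 0.003 0 0 0" --pt "0 0.003 0 0 0" --pt "0 0.003 0 0 0" --pt "0 0.003 0 0 0" --pt "0 0.002 0 0 0" --pt "0 0.002 0 0 0" --pt "0 0.001 0 0 0" --pt "0 0 0 0 0"

```text
clock: 5.48
eef_pos: [508.4, -214.3, 5.5]
eef_rot: [3.142, 0.0, 1.637]
wrist_force: [-1.1, -0.0, -0.7]
finger_gap: 47.1
finger_force: 0.0
```

```bash
cat > g.py <<'E'
from h import *
def glass(n="top"):
    c=eyes.camera(n); hsv=cv2.cvtColor(c["img"],cv2.COLOR_BGR2HSV)
    m=((hsv[...,2]>135)&(hsv[...,1]<40)).astype(np.uint8)*255
    x0,y0,x1,y1=(325,150,400,285); k=np.zeros_like(m); k[y0:y1,x0:x1]=m[y0:y1,x0:x1]
    q=max(cv2.findContours(k,0,2)[0],key=cv2.contourArea)
    r=cv2.minAreaRect(onplane(c,q.reshape(-1,2),10)[:,:2].astype(np.float32))
    a=np.radians(3.7); d=np.array(r[0])-[657.2,-133.7]
    print(n,np.round(r[0],1),np.round(r[1],1),round(r[2],1),"bay u,v",np.round([d@[np.cos(a),np.sin(a)],d@[-np.sin(a),np.cos(a)]],1))
    return c
E
python3 - <<'E'
from g import *
c=glass(); cv2.imwrite("pics/p2.png",cv2.resize(c["img"][150:300,310:460],None,fx=4,fy=4))
E
```

```text
top [ 505.  -136.1] [68.9 83. ] 85.4 bay u,v [-152.     7.4]
```

View pics/p2.png

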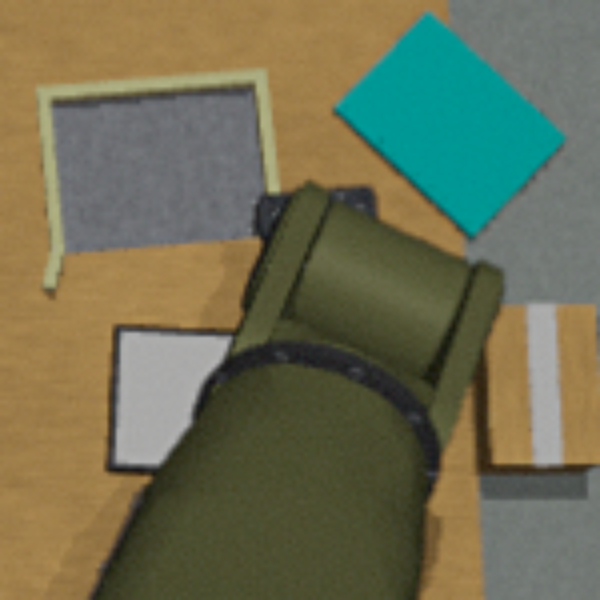

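The top view shows the arm hiding the glass's right half; its left edge is at about (337,240) and barely moved. I'll check from the scene camera.

Run:
```python
from g import *
c=eyes.camera("scene"); cv2.imwrite("pics/p3.png",cv2.resize(c["img"][140:300,180:390],None,fx=3.5,fy=3.5))
```

```text
(no output)
```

View pics/p3.png

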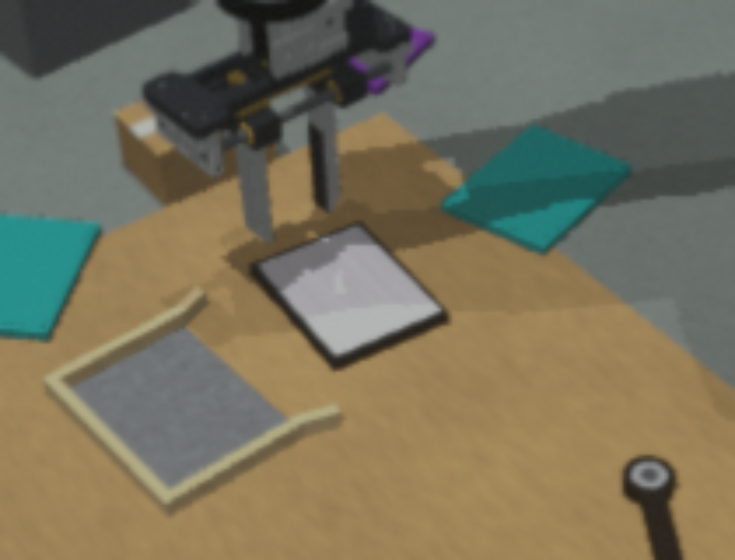

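The fingertips at (255,208) and (274,199) seem short of the glass's near edge, so I'll check camera against arm.

Run:
```python
from h import *
s=dict(np.load("scene.npz"));t=dict(np.load("top.npz"))
f=lambda a,b:(a/3.5+180,b/3.5+140)
print("tips",onplane(s,[f(262,238),f(328,208)],5).round(1))
print("glass scene",onplane(s,[f(252,265),f(360,224),f(448,316),f(336,362)],8).round(1))
print("bay scene inner floor corners",onplane(s,[f(184,330),f(290,415),f(165,490),f(72,383)],0).round(1))
print("expected tip px",(proj(s,[[508.4,-214.3,5.5]])-[180,140])*3.5)
h=lambda a,b:(a/3.6+190,b/3.6+160)
print("glass top",onplane(t,[h(538,258),h(707,267),h(703,396),h(530,387)],10).round(1))
# depth check
for n,c,p in(("top",t,(362,251)),("scene",s,(280,223)),("top",t,(300,230))):
    z=float(c["z_map"][p[1],p[0]]); d=cv2.undistortPoints(np.array([[p]],float),K(c),c["dist"]).ravel()
    print(n,p,z,rot(c)@(np.r_[d,1]*z)+c["eye"])
```

```text
tips [[ 514.4 -248.     5. ]
 [ 456.1 -247.7    5. ]]
glass scene [[ 538.5 -223.1    8. ]
 [ 450.1 -214.     8. ]
 [ 460.2  -92.7    8. ]
 [ 548.1 -101.8    8. ]]
bay scene inner floor corners [[ 609.3 -201.1   -0. ]
 [ 596.6  -85.5    0. ]
 [ 696.5  -77.8    0. ]
 [ 697.2 -201.7    0. ]]
expected tip px [[293.93745918 257.39875873]]
glass top [[ 551.3 -104.1   10. ]
 [ 542.1 -223.2   10. ]
 [ 450.7 -216.1   10. ]
 [ 460.   -95.5   10. ]]
top (362, 251) 1464.4422607421875 [ 500.52516068 -159.47176943    8.91964066]
scene (280, 223) 1199.8233642578125 [ 503.05583446 -149.66535473   15.1475764 ]
top (300, 230) 1480.144287109375 [559.69429746  -4.22413444   0.61474779]
```

Run:
```python
from h import *
st=manip.read_state(); print(st["eef_pos"],st["eef_rot"],st["wrist_force"],st["joints"],st["clock"])
c=eyes.camera("scene"); Z=c["z_map"]
v,u=np.mgrid[140:300,180:390]; z=Z[140:300,180:390].ravel()
d=cv2.undistortPoints(np.c_[u.ravel(),v.ravel()].astype(float).reshape(-1,1,2),K(c),c["dist"]).reshape(-1,2)
P=(np.c_[d,np.ones(len(d))]*z[:,None])@rot(c).T+c["eye"]
k=(z>0)&(abs(P[:,0]-490)<80)&(P[:,1]<-175)&(P[:,1]>-285)&(P[:,2]>18)&(P[:,2]<90)
Q=P[k]; 
for lo in range(18,90,8):
    q=Q[(Q[:,2]>=lo)&(Q[:,2]<lo+8)]
    if len(q): print(lo,len(q),q[:,:2].min(0).round(),q[:,:2].max(0).round(),np.median(q[:,:2],0).round())
for y in range(195,212,2): print([int(P.reshape(160,210,3)[y-140,x-180,2]) for x in range(248,282,3)])
```

```text
[ 508.36241439 -214.37981513    5.4407532 ] [-3.14158387e+00  4.10562955e-05  1.63679925e+00] [-0.57169111  0.06118193 -0.12065498] [-4.65443055e-01  4.98524078e-01  1.66725955e+00 -4.81110567e-05
  9.75795789e-01 -5.31419013e-01] 5.575
34 3 [ 480. -214.] [ 483. -207.] [ 481. -208.]
42 25 [ 473. -221.] [ 542. -200.] [ 484. -208.]
50 35 [ 472. -226.] [ 544. -201.] [ 485. -208.]
58 47 [ 474. -222.] [ 544. -199.] [ 485. -207.]
66 43 [ 472. -221.] [ 544. -200.] [ 530. -208.]
74 40 [ 472. -220.] [ 544. -200.] [ 508. -209.]
82 38 [ 470. -225.] [ 545. -200.] [ 484. -206.]
[2, 82, 87, 2, 2, 0, 0, 2, 55, 53, 2, 2]
[0, 75, 78, 0, 0, 1, 1, 4, 46, 46, 2, 2]
[4, 69, 74, 68, 0, 1, 0, 2, 39, 42, 0, 2]
[0, 63, 68, 62, 0, 2, 3, 0, 5, 2, 2, 0]
[2, 58, 65, 60, 5, 2, 2, 1, 4, 0, 0, 1]
[0, 52, 57, 50, 3, 1, 3, 0, 0, 1, 12, 8]
[3, 4, 50, 49, 2, 2, 2, 1, 13, 12, 9, 6]
[2, 2, 1, -1, 2, 2, 3, 11, 10, 801, 11, 14]
[1, 2, 2, 2, 1, 10, 13, 9, 13, 13, 12, 13]
```

The depth map shows the fingertips at z ≈ 40 mm while the state says 5.4. X and y agree (fingers x 472–544, y ≈ -208). The reported z therefore seems about 35 mm too low, and the glass was never touched. I'll back off and descend in measured steps, watching force and depth.

Request:
arm_command --pt "0 -0.0115 0 0 0" --pt "0 -0.0115 0 0 0" --pt "0 -0.0115 0 0 0" --pt "0 0 0 0.006 0" --pt "0 0 0 0.006 0" --pt "0 0 0 0.006 0" --pt "0 0 0 0 0"

```text
clock: 6.5
eef_pos: [510.4, -248.4, -13.2]
eef_rot: [-3.141, -0.001, 1.637]
wrist_force: [-1.0, -0.8, 0.7]
finger_gap: 47.0
finger_force: 0.0
```

```bash
cat > tip.py <<'E'
from h import *
def tip(n="scene",ret=False):
    c=eyes.camera(n); s=manip.read_state(); e=s["eef_pos"]; Z=c["z_map"]
    v,u=np.mgrid[0:480,0:640]; z=Z.ravel()
    d=cv2.undistortPoints(np.c_[u.ravel(),v.ravel()].astype(float).reshape(-1,1,2),K(c),c["dist"]).reshape(-1,2)
    P=(np.c_[d,np.ones(len(d))]*z[:,None])@rot(c).T+c["eye"]
    yw=s["eef_rot"][2]; ax=np.array([np.cos(yw),np.sin(yw)]); ay=np.array([ax[1],-ax[0]])
    D=P[:,:2]-e[:2]; a,b=D@ax,D@ay
    for sg in(-1,1):
        k=(z>0)&(abs(a)<14)&(b*sg>5)&(b*sg<62)&(P[:,2]>6)&(P[:,2]<97)
        q=P[k]; print("finger",sg,len(q),"lowest z",np.sort(q[:,2])[:6].round(),"a",np.percentile(a[k],[5,95]).round(),"b",np.percentile(b[k],[5,95]).round())
    print(e.round(1),s["wrist_force"].round(1),s["clock"]); return c
E
python3 -c "
from tip import *
tip()"
```

```text
finger -1 190 lowest z [20. 22. 22. 23. 24. 24.] a [-6. 12.] b [-36. -24.]
finger 1 175 lowest z [ 7. 22. 22. 27. 28. 29.] a [-7. 12.] b [23. 35.]
[ 510.6 -248.5  -12.8] [ 0.  -0.2  0.2] 6.55
```

Request:
arm_command --pt "0 0 0 0.006 0" --pt "0 0 0 0.005 0" --pt "0 0 0 0.003 0" --pt "0 0 0 0 0"

```text
clock: 7.05
eef_pos: [510.5, -248.7, -26.8]
eef_rot: [-3.141, -0.0, 1.637]
wrist_force: [-0.2, 0.3, 0.4]
finger_gap: 47.2
finger_force: 0.0
```

Request:
arm_command --pt "0 0 0 0.002 0" --pt "0 0 0 0 0"

```text
clock: 7.3
eef_pos: [510.6, -248.8, -28.6]
eef_rot: [-3.142, -0.0, 1.637]
wrist_force: [-0.1, -0.1, 0.1]
finger_gap: 47.2
finger_force: 0.0
```

```bash
python3 -c "
from tip import *
tip()"
```

```text
finger -1 210 lowest z [ 6.  7.  8. 10. 10. 11.] a [-6. 12.] b [-36. -24.]
finger 1 187 lowest z [ 8. 11. 12. 13. 15. 16.] a [-7. 12.] b [24. 35.]
[ 510.7 -248.8  -28.5] [ 0.4 -0.5  0.2] 7.35
```

Request:
arm_command --pt "0 0 0 0.001 0" --pt "0 0 0 0.001 0" --pt "0 0 0 0 0"

```text
clock: 7.72
eef_pos: [510.6, -248.7, -30.6]
eef_rot: [-3.141, -0.0, 1.637]
wrist_force: [0.0, 0.0, 0.2]
finger_gap: 46.9
finger_force: 0.0
```

Request:
arm_command --pt "0 0 0 0.001 0" --pt "0 0 0 0.001 0" --pt "0 0 0 0 0"

```text
clock: 8.1
eef_pos: [510.6, -248.8, -32.6]
eef_rot: [3.142, 0.0, 1.637]
wrist_force: [0.3, -0.5, 0.7]
finger_gap: 46.9
finger_force: 0.0
```

Request:
arm_command --pt "0 0 0 0.001 0" --pt "0 0 0 0 0"

```text
clock: 8.35
eef_pos: [510.7, -248.8, -32.8]
eef_rot: [3.142, 0.0, 1.637]
wrist_force: [-4.4, 1.8, 10.8]
finger_gap: 47.3
finger_force: 5.4
```

Contact is at a reported -32.7 mm, so true z = reported + 32.7. I'll raise 5 mm and push sideways.

Request:
arm_command --pt "0 0 0 -0.005 0" --pt "0 0 0 0 0" --pt "0 0.004 0 0 0" --pt "0 0.004 0 0 0" --pt "0 0.003 0 0 0" --pt "0 0.003 0 0 0" --pt "0 0.003 0 0 0" --pt "0 0.003 0 0 0" --pt "0 0.003 0 0 0" --pt "0 0.003 0 0 0" --pt "0 0.003 0 0 0" --pt "0 0.003 0 0 0" --pt "0 0.002 0 0 0" --pt "0 0.001 0 0 0" --pt "0 0 0 0 0"

```text
clock: 10.22
eef_pos: [508.3, -213.7, -28.6]
eef_rot: [-3.141, -0.0, 1.637]
wrist_force: [-0.3, 0.3, 0.7]
finger_gap: 47.0
finger_force: 0.0
```

Request:
arm_command --pt "0 -0.006 0 0 0" --pt "0 -0.025 0 0 0" --pt "0 0 0 -0.03 0" --pt "0 0 0 -0.04 0" --pt "0 0 -0.06 0 0" --pt "0 0 -0.06 0 0" --pt "0 0 -0.03 0 0" --pt "0 0 0 0 0"

```text
clock: 11.22
eef_pos: [359.4, -255.1, 41.8]
eef_rot: [3.142, 0.0, 1.635]
wrist_force: [0.0, 0.6, -1.3]
finger_gap: 46.6
finger_force: 0.0
```

```bash
python3 -c "
from g import *
c=glass(); cv2.imwrite('pics/p4.png',cv2.resize(c['img'][150:300,310:460],None,fx=4,fy=4))"
```

```text
top [ 495.  -140.5] [ 83.4 113.4] 2.0 bay u,v [-162.3    3.7]
```

View pics/p4.png

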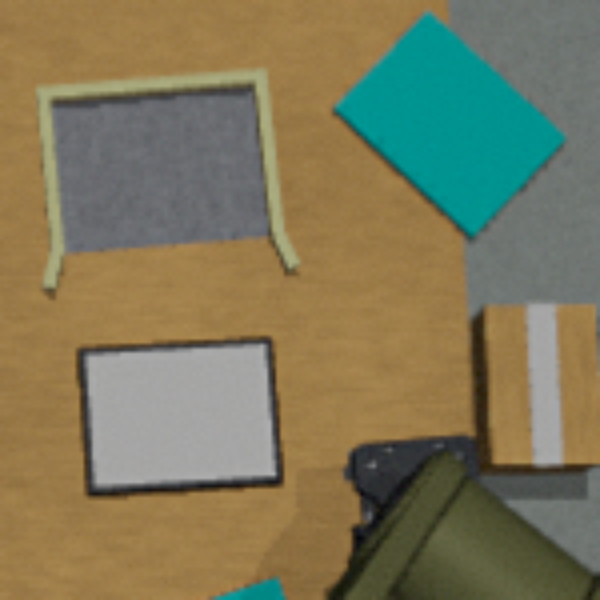

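The top view shows the glass now nearly square to the bay mouth: centre near (355,254), yaw about 2°, 3.7 mm left of the bay axis. Next: turn the tool, go behind it, and push from the rear.

Request:
arm_command --pt "0.5 0 0 0 0.1773" --pt "0.5 0 0 0 0.1773" --pt "0.5 0 0 0 0.1773" --pt "0.5 0 0 0 0.1773" --pt "0.5 0 0 0 0.1773" --pt "0.5 0 0 0 0.1773" --pt "0.5 0 0 0 0.1773" --pt "0.5 0 0 0 0.1773" --pt "0.5 0 0 0 0.1773" --pt "0.5 0.021 -0.036 0 0" --pt "0.5 0.021 -0.036 0 0" --pt "0.5 0.021 -0.036 0 0" --pt "0.5 0 0 0 0" --pt "0.5 0 0 0 0"

```text
clock: 13.02
eef_pos: [419.6, -144.3, 41.3]
eef_rot: [3.142, 0.0, 0.042]
wrist_force: [-0.0, -1.4, -0.1]
finger_gap: 70.4
finger_force: 0.0
```

```bash
python3 -c "
from tip import *
tip()"
```

```text
finger -1 43 lowest z [77. 78. 80. 82. 83. 83.] a [-9.  9.] b [-50. -39.]
finger 1 61 lowest z [ 6. 75. 75. 76. 78. 79.] a [-8.  9.] b [32. 46.]
[ 419.3 -144.7   41.4] [-0.3 -0.4 -0.1] 13.075
```

Request:
arm_command --pt "0.5 0 0 0.025 0" --pt "0.5 0 0 0.025 0" --pt "0.5 0 0 0.015 0" --pt "0.5 0 0 0.005 0" --pt "0.5 0 0 0 0"

```text
clock: 13.7
eef_pos: [419.3, -144.5, -28.3]
eef_rot: [3.141, -0.0, 0.041]
wrist_force: [-0.2, -0.4, 0.4]
finger_gap: 70.2
finger_force: 0.0
```

Request:
arm_command --pt "0.5 0.004 0 0 0" --pt "0.5 0.004 0 0 0" --pt "0.5 0.004 0 0 0" --pt "0.5 0.004 0 0 0" --pt "0.5 0.004 0 0 0" --pt "0.5 0.004 0 0 0" --pt "0.5 0.004 0 0 0" --pt "0.5 0.004 0 0 0" --pt "0.5 0.004 0 0 0" --pt "0.5 0.004 0 0 0" --pt "0.5 0.004 0 0 0" --pt "0.5 0.004 0 0 0" --pt "0.5 0.004 0 0 0" --pt "0.5 0.004 0 0 0" --pt "0.5 0.004 0 0 0" --pt "0.5 0.004 0 0 0" --pt "0.5 0.004 0 0 0" --pt "0.5 0.003 0 0 0" --pt "0.5 0 0 0 0"

```text
clock: 16.08
eef_pos: [490.4, -141.3, -28.5]
eef_rot: [3.141, -0.0, 0.041]
wrist_force: [-0.1, -1.0, -0.9]
finger_gap: 70.5
finger_force: 0.0
```

Run:
```python
from g import *
c=eyes.camera("top"); cv2.imwrite("pics/p5.png",np.hstack([cv2.resize(c["img"][160:290,310:420],None,fx=3.5,fy=3.5), cv2.resize((s:=eyes.camera("scene"))["img"][150:280,170:280],None,fx=3.5,fy=3.5)]))
```

```text
(no output)
```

View pics/p5.png

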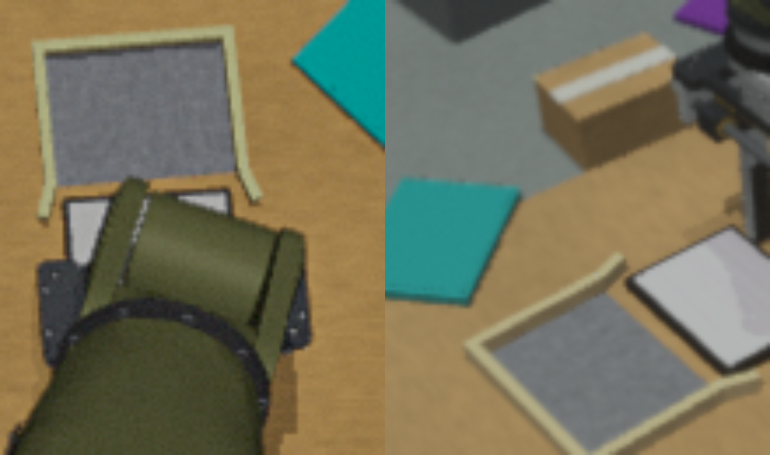

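The glass front edge runs from (329,218) to (375,214), inside the flares (49,210) and (255,198 of the crop). I'll measure its position in the bay frame.

```bash
cat > uv.py <<'E'
from h import *
def uv(c,px,z):
    a=np.radians(3.7); d=onplane(c,px,z)[:,:2]-[657.2,-133.7]
    return np.c_[d@[np.cos(a),np.sin(a)],d@[-np.sin(a),np.cos(a)]].round(1)
E
python3 - <<'E'
from uv import *
t=dict(np.load("top.npz")); s=dict(np.load("scene.npz"))
f=lambda a,b:(a/3.5+310,b/3.5+160); g=lambda a,b:((a-385)/3.5+170,b/3.5+150)
print("glass front L,R top",uv(t,[f(65,202),f(229,190)],10)); print("scene R,L",uv(s,[g(627,281),g(727,360)],10))
print("bay floor corners (top)",uv(t,[f(57,185),f(237,172),f(223,40),f(47,53)],0)); print("scene mouth R,L",uv(s,[g(606,294),g(707,385)],0))
E
```

```text
glass front L,R top [[-65.4  60.4]
 [-66.9 -59.6]]
scene R,L [[-67.  -55.6]
 [-71.6  53. ]]
bay floor corners (top) [[-50.2  64.5]
 [-51.9 -68.4]
 [ 49.1 -69.1]
 [ 50.3  62.4]]
scene mouth R,L [[-53.8 -64.1]
 [-53.1  54.4]]
```

Request:
arm_command --pt "0.5 0.003 0 0 0" --pt "0.5 0.003 0 0 0" --pt "0.5 0.003 0 0 0" --pt "0.5 0.003 0 0 0" --pt "0.5 0.003 0 0 0" --pt "0.5 0.003 0 0 0" --pt "0.5 0.002 0 0 0"

```text
clock: 17.05
eef_pos: [510.3, -140.4, -28.6]
eef_rot: [-3.142, 0.0, 0.041]
wrist_force: [-2.2, 0.2, 0.8]
finger_gap: 70.7
finger_force: 0.5
```

Request:
arm_command --pt "0.5 0.003 0 0 -0.005" --pt "0.5 0.003 0 0 -0.005" --pt "0.5 0.003 0 0 -0.005" --pt "0.5 0.003 0 0 -0.005" --pt "0.5 0.003 0 0 -0.004"

```text
clock: 17.68
eef_pos: [525.3, -139.6, -28.5]
eef_rot: [-3.142, 0.0, 0.065]
wrist_force: [-2.0, -0.4, -0.9]
finger_gap: 70.4
finger_force: 0.4
```

Run:
```python
from g import *
c=eyes.camera("top"); cv2.imwrite("pics/p6.png",np.hstack([cv2.resize(c["img"][160:290,310:420],None,fx=3.5,fy=3.5), cv2.resize((s:=eyes.camera("scene"))["img"][150:280,170:280],None,fx=3.5,fy=3.5)]))
```

```text
(no output)
```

View pics/p6.png

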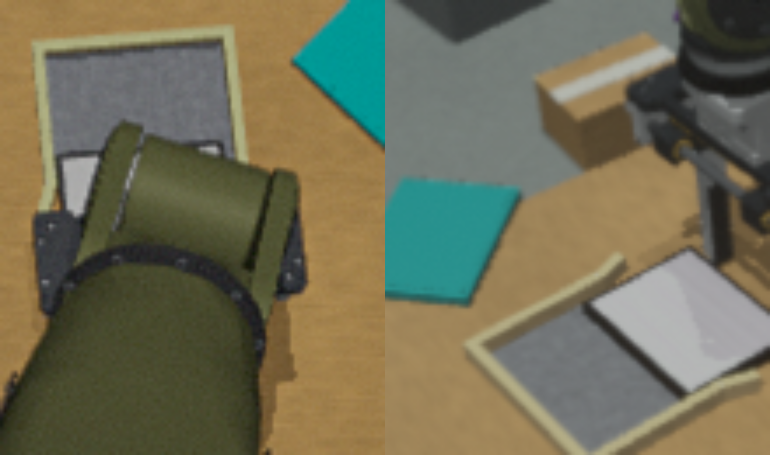

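The glass is entering squarely: its front edge runs (327,205)–(374,201), parallel to the back wall and a little nearer the left wall. Continuing with a slight bias to the right.

Request:
arm_command --pt "0.5 0.003 0.0003 0 0" --pt "0.5 0.003 0.0003 0 0" --pt "0.5 0.003 0.0003 0 0" --pt "0.5 0.003 0.0003 0 0" --pt "0.5 0.003 0.0003 0 0" --pt "0.5 0.003 0.0003 0 0" --pt "0.5 0.003 0.0003 0 0"

```text
clock: 18.65
eef_pos: [546.4, -140.4, -28.6]
eef_rot: [-3.142, 0.0, 0.065]
wrist_force: [-0.7, 0.3, 0.2]
finger_gap: 70.6
finger_force: 0.4
```

Request:
arm_command --pt "0.5 0.003 0.0003 0 0" --pt "0.5 0.003 0.0003 0 0" --pt "0.5 0.003 0.0003 0 0" --pt "0.5 0.003 0 0 0" --pt "0.5 0.003 0 0 0" --pt "0.5 0.003 0 0 0" --pt "0.5 0.003 0 0 0"

```text
clock: 19.52
eef_pos: [567.4, -139.9, -28.6]
eef_rot: [3.142, 0.0, 0.065]
wrist_force: [-0.9, -0.2, -0.9]
finger_gap: 70.7
finger_force: 0.4
```

Request:
arm_command --pt "0.5 0.003 0 0 0" --pt "0.5 0.003 0 0 0" --pt "0.5 0.003 0 0 0" --pt "0.5 0.003 0 0 0" --pt "0.5 0.003 0 0 0" --pt "0.5 0.003 0 0 0" --pt "0.5 0.003 0 0 0"

```text
clock: 20.4
eef_pos: [588.4, -138.5, -28.5]
eef_rot: [3.142, -0.0, 0.065]
wrist_force: [-1.8, -1.6, 0.7]
finger_gap: 70.6
finger_force: 0.4
```

Run:
```python
from g import *
c=eyes.camera("top"); cv2.imwrite("pics/p7.png",np.hstack([cv2.resize(c["img"][160:290,310:420],None,fx=3.5,fy=3.5), cv2.resize((s:=eyes.camera("scene"))["img"][150:280,170:280],None,fx=3.5,fy=3.5)]))
```

```text
(no output)
```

View pics/p7.png

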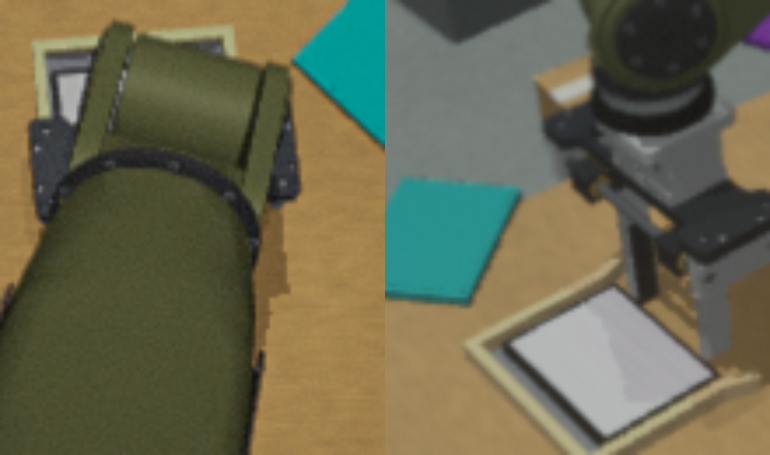

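The glass is well inside and square, about 18 mm from the back wall. Finishing in small steps, watching force.

Request:
arm_command --pt "0.5 0.002 0 0 0" --pt "0.5 0.002 0 0 0" --pt "0.5 0.002 0 0 0" --pt "0.5 0.002 0 0 0" --pt "0.5 0.002 0 0 0" --pt "0.5 0.002 0 0 0"

```text
clock: 21.25
eef_pos: [600.3, -137.8, -28.6]
eef_rot: [-3.142, 0.0, 0.065]
wrist_force: [-1.4, 0.3, -0.5]
finger_gap: 70.4
finger_force: 0.4
```

Request:
arm_command --pt "0.5 0.001 0 0 0" --pt "0.5 0.001 0 0 0"

```text
clock: 21.5
eef_pos: [601.8, -137.6, -28.6]
eef_rot: [-3.141, 0.001, 0.065]
wrist_force: [-5.4, 0.2, 2.7]
finger_gap: 70.5
finger_force: 3.1
```

Run:
```python
from uv import *
s=eyes.camera("scene"); st=manip.read_state(); print(st["wrist_force"].round(1),st["eef_pos"].round(1),st["finger_force"])
hsv=cv2.cvtColor(s["img"],cv2.COLOR_BGR2HSV); m=((hsv[...,2]>120)&(hsv[...,1]<30)).astype(np.uint8)*255
k=np.zeros_like(m); k[220:285,185:285]=m[220:285,185:285]
q=max(cv2.findContours(k,0,2)[0],key=cv2.contourArea)
P=uv(s,q.reshape(-1,2),10).astype(np.float32); print(cv2.minAreaRect(P),P.min(0),P.max(0))
```

```text
[-3.9  0.6  2.9] [ 601.8 -137.6  -28.6] 1.8936784146353602
((-1.2886772155761719, -1.5506744384765625), (116.06271362304688, 83.30658721923828), 89.85420227050781) [-42.9 -59.6] [40.5 56.4]
```

Request:
arm_command --pt "0.5 0.0005 0 0 0" --pt "0.5 0 0 0 0"

```text
clock: 21.8
eef_pos: [601.9, -137.6, -28.7]
eef_rot: [-3.141, 0.002, 0.065]
wrist_force: [-6.8, 0.8, 2.7]
finger_gap: 70.3
finger_force: 3.6
```

The glass is seated: force is rising with no travel. Backing off, lifting and moving over the lever.

Request:
arm_command --pt "0.5 -0.003 0 0 0" --pt "0.5 -0.017 0 0 0" --pt "0.5 0 0 -0.03 0" --pt "0.5 0 0 -0.058 0" --pt "0.3 -0.01025 -0.0376 0 0" --pt "0.3 -0.01025 -0.0376 0 0" --pt "0.3 -0.01025 -0.0376 0 0" --pt "0.3 -0.01025 -0.0376 0 0" --pt "0.3 -0.01025 -0.0376 0 0" --pt "0.3 -0.01025 -0.0376 0 0" --pt "0.3 -0.01025 -0.0376 0 0" --pt "0.3 -0.01025 -0.0376 0 0" --pt "0.3 0 0 0 -0.17" --pt "0.3 0 0 0 -0.17" --pt "0.3 0 0 0 -0.17" --pt "0.3 0 0 0 -0.17" --pt "0.3 0 0 0 -0.17" --pt "0.3 0 0 0 -0.17" --pt "0.3 0 0 0 0"

```text
clock: 24.18
eef_pos: [481.5, 156.0, 59.6]
eef_rot: [3.141, -0.001, 1.084]
wrist_force: [0.2, 0.1, 0.1]
finger_gap: 60.7
finger_force: 0.0
```

Run:
```python
from g import *
t=dict(np.load("top.npz")); f=lambda a,b:(a/3.6+190,b/3.6+160)
P=onplane(t,[f(58,85),f(289,82),f(289,167),f(60,171)],12)[:,:2]; print(P.round(1),P.mean(0).round(1),cv2.minAreaRect(P.astype(np.float32)))
# cradle body mask: light-yellow walls, hue>24
hsv=cv2.cvtColor(t["img"],cv2.COLOR_BGR2HSV); m=((hsv[...,1]<95)).astype(np.uint8)*255
k=np.zeros_like(m); k[178:213,200:276]=m[178:213,200:276]
q=max(cv2.findContours(k,0,2)[0],key=cv2.contourArea); print(cv2.minAreaRect(onplane(t,q.reshape(-1,2),12)[:,:2].astype(np.float32)))
# pivot ring
g=((hsv[...,2]<85)).astype(np.uint8)*255; k=np.zeros_like(g);k[235:285,205:275]=g[235:285,205:275]
q=max(cv2.findContours(k,0,2)[0],key=cv2.contourArea).reshape(-1,2)
L=onplane(t,q,10)[:,:2]; r=cv2.minAreaRect(L.astype(np.float32))
a=np.radians(62.1); ax=np.array([np.cos(a),np.sin(a)]); s=L@ax; w=L@[-ax[1],ax[0]]
for lo in range(int(s.min()),int(s.max())+1,12):
    kk=(s>=lo)&(s<lo+12); print(lo,w[kk].min().round(1),w[kk].max().round(1))
print("ends",s.min(),s.max(),"centre s",(s.min()+s.max())/2, "pred w",np.dot([480.7,155.8],[-ax[1],ax[0]]))
glass()
```

```text
[[684.9 234.7]
 [682.7  69.3]
 [620.5  70.1]
 [621.7 232.7]] [652.5 151.7] ((652.3010864257812, 152.36553955078125), (165.3549041748047, 63.091041564941406), 89.29821014404297)
((652.653564453125, 152.91375732421875), (165.79762268066406, 63.35016632080078), 88.49669647216797)
290 -365.9 -339.0
302 -368.1 -335.6
314 -363.6 -340.1
326 -361.4 -345.7
338 -361.4 -346.8
350 -362.5 -346.8
362 -363.6 -347.9
374 -363.6 -347.8
386 -364.7 -348.9
398 -364.7 -350.0
410 -365.8 -350.0
422 -366.9 -352.2
434 -357.9 -357.9
ends 290.9811250185274 434.3366619626426 centre s 362.658893490585 pred w -351.92267332183764
top [ 659.5 -132.9] [ 83.  113.4] 3.6 bay u,v [2.4 0.6]
```

Top view numbers: the glass is home at bay (2.4, 0.6), yaw 3.6°. The lever centreline refines to centre (484.1, 154.1), axis 58.6°. The cradle is at (652.5, 152.7), yaw about -1°. Descending and gripping.

Request:
arm_command --pt "0.3 -0.0003 0.0032 0 0.061" --pt "0.3 0 0 0.03 0" --pt "0.3 0 0 0.03 0" --pt "0.3 0 0 0.02 0" --pt "0.3 0 0 0.009 0" --pt "0.3 0 0 0 0" --pt "-1 0 0 0 0" --pt "-1 0 0 0 0" --pt "-1 0 0 0 0" --pt "-1 0 0 0 0" --pt "-1 0 0 0 0" --pt "-1 0 0 0 0" --pt "-1 0 0 0 0" --newtons 25

```text
clock: 25.85
eef_pos: [484.0, 154.2, -29.5]
eef_rot: [3.142, -0.0, 1.024]
wrist_force: [-0.7, -0.3, 1.5]
finger_gap: 15.6
finger_force: 25.0
```

Request:
arm_command --pt "-1 0 0 -0.01 0" --pt "-1 0 0 -0.03 0" --pt "-1 0 0 0 -0.1323" --pt "-1 0 0 0 -0.1323" --pt "-1 0 0 0 -0.1323" --pt "-1 0 0 0 -0.1323" --pt "-1 0.0003 0.0281 0 0" --pt "-1 0.0003 0.0281 0 0" --pt "-1 0.0003 0.0281 0 0" --pt "-1 0.0003 0.0281 0 0" --pt "-1 0.0002 0.0281 0 0" --pt "-1 0.0001 0.028 0 0" --pt "-1 0 0 0 0" --pt "-1 0 0 0 0"

```text
clock: 27.6
eef_pos: [651.8, 152.8, 10.4]
eef_rot: [-3.141, 0.0, 1.553]
wrist_force: [-0.3, 0.8, -0.7]
finger_gap: 15.9
finger_force: 25.0
```

Run:
```python
from h import *
t=eyes.camera("top"); s=eyes.camera("scene"); np.savez("s2",**s); np.savez("t2",**t)
cv2.imwrite("pics/p8.png",np.hstack([cv2.resize(t["img"][160:250,190:290],None,fx=4,fy=4), cv2.resize(s["img"][270:360,255:355],None,fx=4,fy=4)]))
```

```text
(no output)
```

View pics/p8.png

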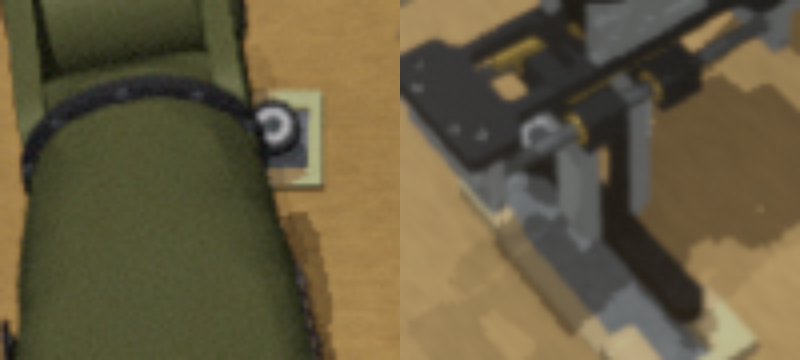

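The pivot ring is at top px (259,191) over the wide pocket, and the lever tip is at scene px (329,347) over the narrow end.

Run:
```python
from h import *
s=dict(np.load("s2.npz"));t=dict(np.load("t2.npz"))
for z in(44,52): print(z,"pivot",onplane(t,[(275/4+190,125/4+160)],z).round(1),"tip centre-ish",onplane(s,[(288/4+255,292/4+270)],z).round(1))
h=t["img"][160:250,245:275]; hs=cv2.cvtColor(h,cv2.COLOR_BGR2HSV); m=((hs[...,2]>110)&(hs[...,1]<40)).astype(np.uint8)
n,l,st,ce=cv2.connectedComponentsWithStats(m); print(st.tolist(),ce+[245,160])
def wz(c,u,v):
    z=float(c["z_map"][v,u]); d=cv2.undistortPoints(np.array([[(u,v)]],float),K(c),c["dist"]).ravel(); return (rot(c)@(np.r_[d,1]*z)+c["eye"]).round(1)
print([wz(t,u,v) for u,v in((259,191),(258,195),(262,192))]); print([wz(s,u,v) for u,v in((325,342),(322,338),(318,334),(314,329))])
a=np.radians(-1); print("want pivot",[652.5+55*np.sin(a),152.7-55*np.cos(a)],"tip c(63)",[652.5-63*np.sin(a),152.7+63*np.cos(a)])
```

```text
44 pivot [[652.6  96.6  44. ]] tip centre-ish [[646.1 212.7  44. ]]
52 pivot [[650.5  96.   52. ]] tip centre-ish [[649.7 217.   52. ]]
[[0, 0, 30, 90, 2652], [9, 27, 9, 9, 40], [21, 29, 1, 8, 8]] [[259.489819   204.75037707]
 [258.875      190.3       ]
 [266.         192.5       ]]
[array([651.3,  95.4,  51.5]), array([641.2,  98. ,  51.2]), array([648.9,  88.1,  50.1])]
[array([651.8, 213.7,  53.3]), array([651.2, 204. ,  54.6]), array([651.1, 191.8,  53.8]), array([649.5, 177.4,  52.8])]
want pivot [np.float64(651.5401176459494), np.float64(97.70837676639846)] tip c(63) [np.float64(653.5995016055489), np.float64(215.69040479485264)]
```

Request:
arm_command --pt "-1 0.0015 0.0008 0 0" --pt "-1 0 0 0.012 0" --pt "-1 0 0 0.01 0" --pt "-1 0 0 0.004 0" --pt "-1 0 0 0.003 0" --pt "-1 0 0 0.002 0" --pt "-1 0 0 0 0"

```text
clock: 28.58
eef_pos: [653.3, 154.2, -20.5]
eef_rot: [3.142, -0.0, 1.553]
wrist_force: [0.1, -0.2, -1.8]
finger_gap: 15.6
finger_force: 25.0
```

Request:
arm_command --pt "-1 0 0 0.0015 0" --pt "-1 0 0 0.001 0" --pt "-1 0 0 0 0"

```text
clock: 28.95
eef_pos: [653.3, 154.2, -23.1]
eef_rot: [-3.142, 0.0, 1.553]
wrist_force: [0.1, 0.7, -1.1]
finger_gap: 16.0
finger_force: 25.0
```

It is inside the walls with no contact force. Lowering the last few mm.

Request:
arm_command --pt "-1 0 0 0.0015 0" --pt "-1 0 0 0.001 0" --pt "-1 0 0 0.0005 0" --pt "-1 0 0 0 0"

```text
clock: 29.45
eef_pos: [653.3, 154.2, -26.1]
eef_rot: [-3.142, 0.0, 1.553]
wrist_force: [0.4, -0.3, -0.1]
finger_gap: 15.5
finger_force: 25.0
```

Request:
arm_command --pt "-1 0 0 0.0007 0" --pt "-1 0 0 0 0"

```text
clock: 29.7
eef_pos: [653.4, 154.2, -26.5]
eef_rot: [3.141, -0.0, 1.553]
wrist_force: [-2.7, -0.4, 3.2]
finger_gap: 15.3
finger_force: 25.0
```

Resting on the plate. Open, lift clear and move away, then check.

Request:
arm_command --pt "-0.2 0 0 0 0" --pt "-0.2 0 0 0 0" --pt "-0.2 0 0 0 0" --pt "-0.2 0 0 0 0" --pt "-0.2 0 0 -0.02 0" --pt "-0.2 0 0 -0.04 0" --pt "-0.2 0 0 -0.06 0" --pt "-0.2 0 -0.05 0 0" --pt "-0.2 0 -0.05 0 0" --pt "-0.2 0 -0.05 0 0" --pt "-0.2 0 -0.05 0 0" --pt "-0.2 0 0 0 0" --pt "-0.2 0 0 0 0"

```text
clock: 31.32
eef_pos: [454.5, 157.9, 94.6]
eef_rot: [3.139, -0.001, 1.553]
wrist_force: [1.0, 0.8, 0.2]
finger_gap: 37.8
finger_force: 0.0
```

Run:
```python
from g import *
t=glass(); s=eyes.camera("scene")
cv2.imwrite("pics/p9.png",np.vstack([cv2.resize(t["img"][150:260,190:410],None,fx=3,fy=3),np.hstack([cv2.resize(s["img"][295:380,265:348],(330,250),interpolation=2),cv2.resize(s["img"][215:290,185:284],(330,250),interpolation=2)])]))
P=[]
for n,c,pts in(("t",t,[(x,195) for x in(220,230,240,250)]),):
  for u,v in pts:
    z=float(c["z_map"][v,u]); d=cv2.undistortPoints(np.array([[(u,v)]],float),K(c),c["dist"]).ravel(); P.append((rot(c)@(np.r_[d,1]*z)+c["eye"]).round(1))
print(P)
```

```text
top [ 659.6 -132.9] [ 83.2 113.4] 3.6 bay u,v [2.5 0.6]
[array([653.2, 198.3,  14.1]), array([652.7, 172.7,  13.4]), array([652. , 147.1,  13.5]), array([651.1, 121.4,  14.5])]
```

View pics/p9.png

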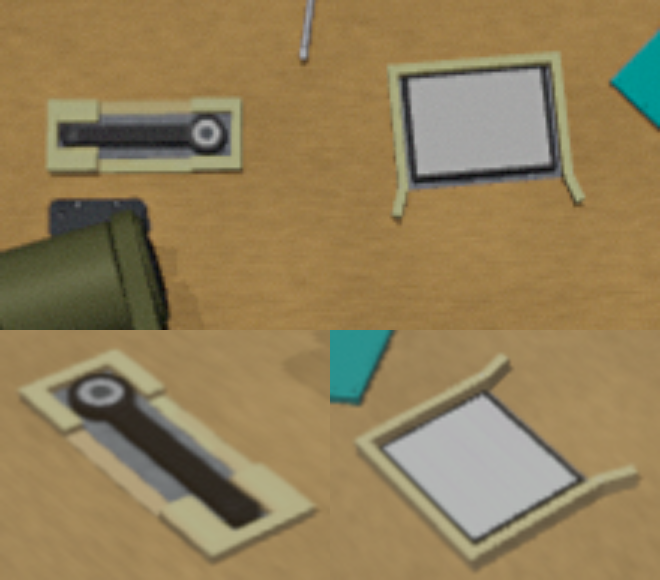

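The lever lies flat in the cradle (top at z ≈ 14 mm), with the pivot ring at (258,194) in the wide pocket. The glass is square and against the back wall, centred at (351,191). Handing in.

```bash
python3 -c "
from cell import ticket
print(ticket.sign_off())"
```

```text
the job is handed in; nothing more can be done
None
```

The job is handed in: the final pictures show the glass pushed squarely home against the back of its bay, highest force read about 7 N, and the brake lever flat in its cradle with the pivot end in the wide pocket; I did not touch the carton or tape.

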